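# Set up a conveyor roller on the turning rolls and point out the joint to weld

## Task

Set up the roller for welding, gripping and lifting nothing: gently push it along the turning rolls until its shaft end is right up against the end stop, then swing the raised earth arm over so that its copper shoe lies on the tube. Then point at the open joint, the V-groove that is not welded yet: hold the fingertips about a centimetre straight above the top of the groove for two seconds without touching it, and back away. Leave the other things on the bench where they are.

Things in the scene. Friction and masses are not known exactly. Their poses are not given: they have to be found in the camera images.
- rolls: bench turning rolls, fixed: dark base plate 195 x 325 x 12 mm, four 50 mm steel wheels in forks (70 mm tall) that carry the roller. Origin: on the bench under the middle of the cradle. y: along the roller towards the end stop; x: away from the earth arm's post; z up. The roller's axis runs over x = 0, 95.6 mm above the bench. The -y end is open, free to push from
- stop_face (a point): centre of the end stop's pad (32 mm diameter), which faces the roller's shaft end; on the roller's axis, 155 mm from the rolls' origin along their y. The stop is rigid, an upright plate 50 mm wide that reaches 114 mm above the bench
- roller: loose steel conveyor roller, 0.85 kg: tube 64 mm diameter, 200 mm long, a flat disc in each end, a stub shaft 25 mm diameter and 35 mm long out of each disc. Origin: mid-length on its axis; y along the axis to the stop. It may turn about y, so x and z point any way. Slides along y with 5 to 12 N. Starts with its shaft 25 to 50 mm short of the stop
- stop_end (a point): centre of the shaft's end face that has to meet the stop, 135 mm along +y from the roller's origin
- push_end (a point): centre of the shaft's other end face, 135 mm along -y from the roller's origin: the place to push
- open_joint (a point): on the roller's axis, in the plane of the open joint, 90 mm along +y from the roller's origin: an unwelded V-groove around the tube, 8 mm wide and 4 mm deep with four small tack welds, 10 mm from the tube's stop-side end. The top of the groove lies 32 mm straight above this point
- welded_joint (a point): on the roller's axis in the plane of the finished joint, 90 mm along -y from the roller's origin: a raised rippled bead all around. Not the joint to point at
- earth_arm (a joint): angle of the weighted earth arm: 0 = level, copper shoe lying on top of the tube; grows as it is raised towards the rolls' -x; pi/2 = upright. Starts at 1.68 to 1.92, leaning away from the roller (limit 1.95). Stiff hinge: stays put near upright; pushed some 0.3 rad past upright towards the roller it sinks by its own weight in about 2 s. 1 to 3 N on the grip moves it
- earth_hinge (a point): pivot of the earth arm, in the rolls' frame at x = -85, y = 20, z = 143.6 mm above the bench; the arm turns about the rolls' y axis
- earth_grip (a point): middle of the arm's black round grip (20 mm diameter, 45 mm long, the free end of the arm), 120 mm from the hinge. The arm is a bar 16 mm wide and 8 mm thick, 142 mm long in all; its shoe (26 x 26 mm) sits 85 mm from the hinge
- offcut: bystander: tube offcut standing on end, 64 mm diameter, 55 mm tall; origin under its centre
- spray: bystander: grey spray can, 54 mm diameter, 130 mm tall; origin under its centre
- disc: bystander: spare roller end disc with a hub, 64 mm diameter, 16 mm tall; origin under its centre
- square: bystander: triangular welding square, 85 mm long, 14 mm thick, 86 mm tall, standing; origin under its centre
- hammer: bystander: steel chipping hammer lying on the bench
- brush: bystander: wire brush lying bristles down, 270 mm long, 39 mm tall, wooden handle
- tin: bystander: open tin, 76 mm diameter, 85 mm tall; origin under its centre

How it is judged:
On the way, in this order (a step that is already met when the one before it is completed fails the run):
1. the roller is pushed up against the end stop (shaft end within 3 mm of the pad) (y of stop_end in the frame of stop_face above -0.003 m), for 0.2 s.
2. the earth arm is swung over and its shoe lies on the tube, the roller still against the stop (y of stop_end in the frame of stop_face above -0.003 m and value of joint earth_arm between -0.05 and 0.05 rad), for 0.2 s.
3. fingertips dwell 1.5 s, 2 to 27 mm above the top of the open joint (TCP 53 to 78 mm from site open_joint), within 12 mm along the roller, 16 mm horizontally, touching nothing (y of the grasp point in the frame of open_joint between -0.012 and 0.012 m and horizontal distance between the grasp point and open_joint below 0.016 m and distance between the grasp point and open_joint between 0.053 and 0.078 m and height (world z) of the grasp point above 0.14 m and contact force between the fingers and anything else below 0.1 N and y of stop_end in the frame of stop_face above -0.003 m and value of joint earth_arm below 0.05 rad), for 1.5 s.
At the end, for the whole second after the job is handed in: the roller lies at rest in the cradle with its shaft end within 3 mm of the end stop, the earth arm's shoe lies on the tube (joint within 0.05 rad of 0), and the tool has backed away (TCP more than 85 mm from the open joint's centre) (all of step 2 and distance between stop_end and stop_face below 0.006 m and linear speed of roller below 0.01 m/s and distance between the grasp point and open_joint above 0.085 m); the robot touches nothing.
It fails at once if the roller is lifted out of the cradle (its middle more than 10 mm up) or knocked off it (height (world z) of roller above 0.106 m or height (world z) of roller below 0.085 m).
It fails at once if the roller is touched at the open joint (contact while the TCP is within 40 mm of it, seen from above) (contact force between the fingers and roller above 0.5 N and horizontal distance between the grasp point and open_joint below 0.04 m).
It fails at once if a bystander is moved by more than 25 mm (distance of any of offcut, spray, disc, square, hammer, brush, tin from where it was at the start of the episode above 0.025 m).
It fails at once if anything is gripped or pressed hard (the fingers' contact force passes 38 N) (contact force between the fingers and anything else above 38 N).
It also fails if it takes over 61 s, if anything falls off the work surface, if the arm or the gripper's body presses on something with over 40 N, if the wrist force passes 120 N, or if a joint passes its speed limit or range.

## Robot

A 7-joint arm with a two-finger parallel gripper is mounted at the origin on the work surface. World frame = base frame: x ahead of the robot, y to its left, z up, the work surface at z = 0. Lengths are in m, angles in rad, forces in N, time in s.
With the tool pointing down it reaches from about 0.425 to 0.875 m from the base axis. Payload 4.7 kg.
Tool frame: the origin (TCP) lies between the finger pads, 19 mm behind the fingertips; this is the grasp point; z points along the fingers, y is the line along which they close (so a half turn about z gives the same grasp; the last joint's range is limited). The gripper opens to 87 mm and grips with 3 to 60 N. Pads are 19 mm wide; open, the fingers measure 117 mm over their backs; the gripper's body (75 mm by 190 mm) begins 51 mm behind the grasp point.
Start: joints at [1.31, 0.321, -0.07, 1.45, 0.023, 1.371, -0.057], TCP at [0.176, -0.626, 0.241] pointing down, gripper open.
Joint ranges: [-2.86, 2.86], [-0.3, 2.09], [-1.38, 1.24], [0.06, 2.45], [-1.56, 4.7], [0.09, 2.05], [-2.69, 2.69]. Speed limits (rad/s): [2.57, 2.57, 3.14, 3.14, 3.14, 3.14, 3.14].

## Interface

Orientations are given as a rotation vector (axis times angle).
In Python, from bench import ctrl gives the robot as it stands.
- The arm moves only by the shell command python3 -m jog 'ROWS' [FORCE]. ROWS is JSON, a list that holds one entry, the list of rows, each a list of 7 numbers: the shift along the tool's x, y, z in mm, then the turn, a rotation vector about the tool's x, y, z in degrees, then the finger opening in mm, from 0 to 87. A call has 1 to 10 rows; each row is the pose to reach, as a shift and turn from the pose commanded when the call began, along the tool's axes at that moment; what a row does not reach only later rows make up. A row lasts 1/10 s, in which the tool goes at most 50 mm and 8.59 degrees, less where a joint would pass 70% of its speed; a pose out of reach is approached as far as the arm can. A call with a gripper value outside its range is refused whole. The fingers move at their own pace and stop on an object; FORCE is the grip in N (left out, the last holds). Time passes only in rows, so rows that repeat a pose let the fingers close. It gives the time, the measured TCP pose, the force, the opening and the grip force at its end, in the units of the state.
- ctrl.get_state(): the state, without advancing time (a new reading comes with each control period).
- ctrl.get_image(name): name is "scene" or "top"; returns a dict with "image" (400x640x3 uint8, red, green, blue), "depth" (400x640 float32, m along the optical axis (not along the pixel's ray), 0 where there is no reading), "fov_y" (degrees; the focal length in pixels is half the picture's height over the tangent of half this angle, whatever the lens; pixels are square), "cx", "cy" (the principal point, pixels), "rvec" (rotation vector, rad) and "tvec" (3), from world to camera coordinates, as OpenCV has them. Camera axes: x right, y down, z forward; pixel columns grow to the right and rows downward; lengths in m; the calibration is good to about 2 mm. A picture is of the moment at which its call begins.
- ctrl.close_job(): hands the job in; it is judged then, once.
The state is a dict: "time": time; "joint_positions": joint angles; "qd": joint speeds; "joint_torque": joint torques, N m; "position": TCP position; "tool_rot": TCP orientation; "ft_force": force on the tool from outside, world axes, zero at the start; "torque": the same for the moment, N m; "grip_width": opening from 0.0 (shut) to 1.0 (fully open); "grip_force": force on a finger pad.
Only numpy, scipy, OpenCV 4.12 (cv2) and the standard library are available. Lean on these libraries where they do the work, as an engineer would, in place of code of your own. Each camera call takes 0.05 s, during which the arm holds its last target. There are 200 camera calls.

## Working session

There is one attempt and no reset: what is moved stays moved. The work goes in short steps, Python scripts to look and compute and a shell command to move; the robot and the scene stay as the last step left them, time stands still between calls to the robot, and variables do not carry over. Pictures are saved under pics/ and viewed, at most 10 in all, crops included, and the job is handed in when it is done.

```bash
mkdir -p pics; ls
cat > h.py <<'E'
import numpy as np, cv2
from bench import ctrl
def cam(n):
    d=ctrl.get_image(n); f=200/np.tan(np.radians(d['fov_y'])/2)
    R=cv2.Rodrigues(np.array(d['rvec'],float))[0]; t=np.array(d['tvec'],float)
    im=d['image']; Z=d['depth']; v,u=np.mgrid[:400,:640]
    P=np.stack([(u-d['cx'])/f*Z,(v-d['cy'])/f*Z,Z],-1)
    W=(P-t)@R; W[Z==0]=np.nan
    return im,W,dict(f=f,R=R,t=t,cx=d['cx'],cy=d['cy'])
def proj(c,p):
    q=c['R']@np.array(p)+c['t']; return q[:2]/q[2]*c['f']+[c['cx'],c['cy']]
def tool():
    s=ctrl.get_state(); return np.array(s['position']),cv2.Rodrigues(np.array(s['tool_rot'],float))[0],s
E
python3 - <<'E'
from h import *
for n in('scene','top'):
    im,W,c=cam(n); np.savez(f'{n}.npz',im=im,W=W,**c); cv2.imwrite(f'pics/{n}0.png',im[...,::-1]); print(n,c['t'],-c['R'].T@c['t'],c['R'][2])
p,R,s=tool(); print(p,R,s['ft_force'],s['grip_width'])
E
```

```text
pics
scene [-0.19500707 -0.21199704  1.69492675] [ 1.52439954 -0.31104289  0.73157745] [-0.7991516   0.27332334 -0.53539805]
top [0.03363692 0.57133445 1.16536453] [0.33259025 0.00967453 1.25495781] [ 0.19530754  0.02052068 -0.98052734]
[ 0.17623408 -0.62519257  0.24028077] [[ 9.62456847e-01  2.71434208e-01 -5.37832057e-04]
 [ 2.71434728e-01 -9.62455509e-01  1.60665936e-03]
 [-8.15371151e-05 -1.69232660e-03 -9.99998565e-01]] [-0.25138947  0.40048206  0.47945331] 1.0019626883126829
```

View pics/scene0.png

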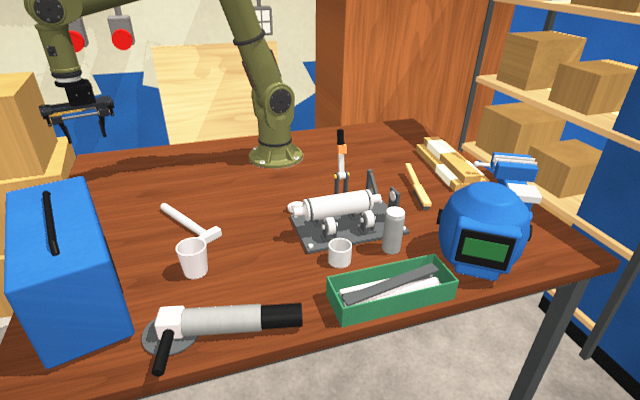

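View pics/top0.png

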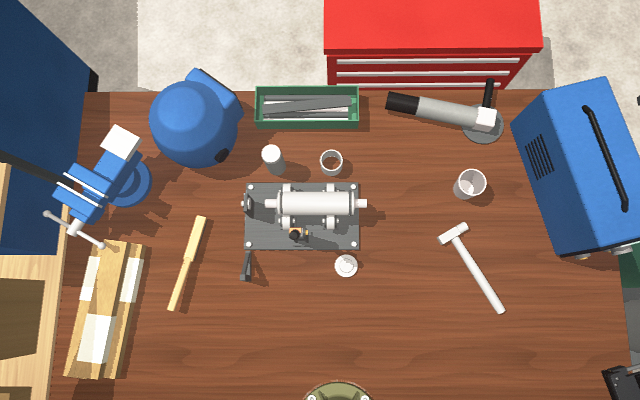

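Scene: the roller lies on the rolls at about (340,205), with the stop to its right at (372,190) and the arm grip at (340,135). Top: the roller runs from (265,203) to (367,203), with its push end on the right. The stop is at (248,203), the earth arm's grip at (295,235), and the disc and square sit on the robot's side.

Run:
```python
from h import *
t=np.load('top.npz'); W=t['W']; im=t['im']
c={k:t[k] for k in('f','R','t','cx','cy')}
def med(u,v,r=1): return np.nanmedian(W[v-r:v+r+1,u-r:u+r+1].reshape(-1,3),0).round(4)
for n,(u,v) in dict(c1=(249,188),c2=(353,187),c3=(249,244),c4=(353,244),grip=(295,236),disc=(346,266),square=(247,265),offcut=(331,153),spray=(271,152),hammer=(450,233)).items(): print(n,med(u,v))
# tube: top ridge
S=W[185:222,240:372].reshape(-1,3); S=S[(S[:,2]>.1)]
tb=S[S[:,2]>.118]; 
# ridge: fit cylinder axis by least squares
from scipy.optimize import least_squares
m=(S[:,2]>.105); Q=S[m]; Q=Q[(Q[:,1]>np.median(Q[:,1])-.075)&(Q[:,1]<np.median(Q[:,1])+.075)]
r=least_squares(lambda a:np.hypot(Q[:,0]-a[0]-a[1]*(Q[:,1]-Q[:,1].mean()),Q[:,2]-a[2])-.032,[Q[:,0].mean(),0,.0956],loss='soft_l1',f_scale=.002)
print('axis x0,slope,z',r.x,'at y',Q[:,1].mean(),len(Q),np.abs(r.fun).mean())
# profile along y of row
for u in range(240,374,1):
    col=W[190:218,u]; k=np.nanargmax(col[:,2]); print(u,190+k,col[k].round(4)) if u<275 or u>350 else 0
s=np.load('scene.npz'); V=s['W']
for n,(u,v) in dict(grip=(340,137)).items(): print(n,np.nanmedian(V[v-3:v+4,u-2:u+3].reshape(-1,3),0))
for nme,b,o in(('s',s['im'][120:260,270:420],'scene'),('t',im[170:290,230:380],'top')):
    cv2.imwrite(f'pics/{nme}c.png',cv2.resize(b[...,::-1],None,fx=5,fy=4.2 if 0 else 5)[:600,:800])
```

```text
c1 [0.6368 0.2517 0.0157]
c2 [ 0.6392 -0.0465  0.0166]
c3 [0.4747 0.2463 0.018 ]
c4 [ 0.4752 -0.045   0.0169]
grip [0.4622 0.0944 0.2824]
disc [ 0.4143 -0.0252  0.0157]
square [0.414  0.2445 0.0475]
offcut [0.7374 0.0166 0.0304]
spray [0.7069 0.1754 0.1302]
hammer [ 0.5053 -0.3126  0.0258]
axis x0,slope,z [ 0.57609799 -0.00311699  0.09504019] at y 0.06006237123012477 1272 0.0014654807667339753
240 198 [0.6101 0.2803 0.0028]
241 204 [0.5716 0.2553 0.103 ]
242 202 [0.5762 0.252  0.1071]
243 210 [0.5535 0.2473 0.1124]
244 201 [0.577  0.245  0.1157]
245 199 [0.5818 0.242  0.1184]
246 198 [0.5847 0.2396 0.1175]
247 197 [0.5879 0.2375 0.1153]
248 203 [0.5719 0.2344 0.1144]
249 200 [0.5814 0.2334 0.1077]
250 200 [0.5841 0.2331 0.0956]
251 199 [0.5936 0.2364 0.0647]
252 200 [0.5943 0.2366 0.0484]
253 211 [0.567  0.2364 0.028 ]
254 201 [0.5981 0.2366 0.0173]
255 211 [0.5695 0.2331 0.015 ]
256 201 [0.5985 0.2312 0.0155]
257 204 [0.5898 0.228  0.0153]
258 215 [0.5574 0.2237 0.0175]
259 212 [0.5664 0.2214 0.0159]
260 202 [0.5952 0.2193 0.0174]
261 207 [0.5805 0.2159 0.0179]
262 214 [0.5607 0.212
[... 503 characters left out ...]
.0441  0.1181]
355 202 [ 0.5753 -0.0471  0.1108]
356 202 [ 0.5755 -0.0497  0.1097]
357 203 [ 0.5728 -0.0523  0.1097]
358 203 [ 0.573  -0.055   0.1087]
359 201 [ 0.5776 -0.0575  0.1127]
360 203 [ 0.5729 -0.0602  0.1094]
361 201 [ 0.5777 -0.0628  0.1118]
362 201 [ 0.5783 -0.0656  0.1094]
363 202 [ 0.5759 -0.0683  0.1078]
364 203 [ 0.5732 -0.0708  0.108 ]
365 202 [ 0.5756 -0.0734  0.109 ]
366 202 [ 0.5756 -0.076   0.1093]
367 210 [ 0.5746 -0.0865  0.0036]
368 195 [ 0.6188 -0.0901  0.0028]
369 193 [ 0.6246 -0.093   0.0033]
370 192 [ 0.627  -0.0957  0.0057]
371 193 [ 0.6241 -0.0985  0.0056]
372 215 [ 0.5598 -0.1004  0.0051]
373 214 [ 0.5629 -0.1034  0.0041]
grip [0.47621181 0.09873553 0.26438071]
```

View pics/tc.png

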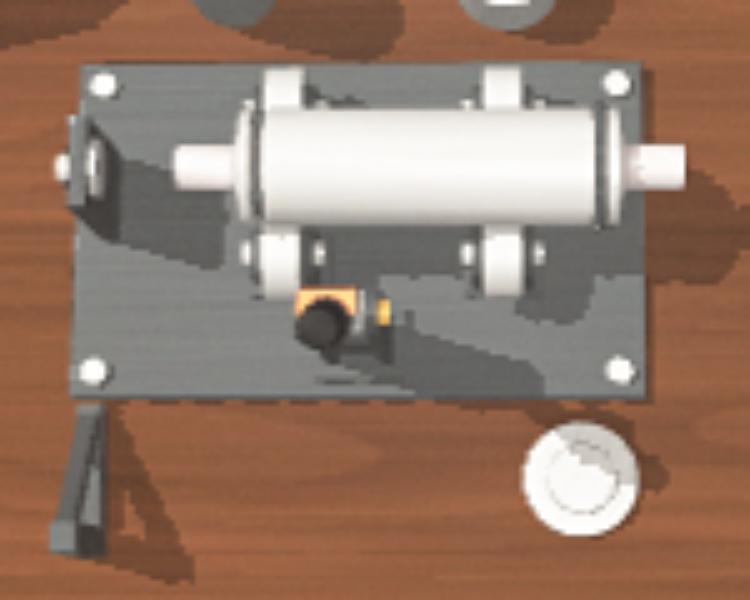

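The crop shows the roller axis at x≈0.576 along world +y. The push end is at y≈-0.077 and the pad face at y≈0.2335, leaving a gap of about 42 mm. The grip is near (0.47, 0.097). I'll move towards the push side with the fingers shut.

```bash
python3 -m jog '[[[18,-13,0,0,0,2,0],[54,-39,0,0,0,4,0],[90,-65,0,0,0,6,0],[126,-91,0,0,0,8,0],[162,-117,0,0,0,10,0],[198,-143,0,0,0,12,0],[234,-169,0,0,0,14,0],[270,-195,0,0,0,15.7,0],[306,-221,0,0,0,15.7,0],[324,-234,0,0,0,15.7,0]]]'
```

```text
time: 1.1
position: [0.4273, -0.308, 0.2411]
tool_rot: [-3.14, -0.01, -0.001]
ft_force: [1.0, -0.2, 0.4]
grip_width: 0.174
grip_force: 0.0
```

```bash
python3 -m jog '[[[20,-25,0,0,0,0,0],[55,-68,0,0,0,0,0],[90,-111,0,0,0,0,0],[125,-154,0,0,0,0,0],[149,-179,20,0,0,0,0],[149,-179,60,0,0,0,0],[149,-179,95,0,0,0,0],[149,-179,125,0,0,0,0],[149,-179,140,0,0,0,0],[149,-179,140,0,0,0,0]]]'
python3 - <<'E'
from h import *
im,W,c=cam('top'); cv2.imwrite('pics/t2.png',cv2.resize(im[150:290,230:410,::-1],None,fx=4,fy=4))
p,R,s=tool(); print(p,R.round(4),s['grip_width'],s['ft_force'],proj(c,p))
im,W,c=cam('scene'); cv2.imwrite('pics/s2.png',cv2.resize(im[110:260,240:420,::-1],None,fx=4,fy=4))
E
```

```text
time: 2.1
position: [0.5717, -0.1331, 0.0988]
tool_rot: [-3.14, -0.001, 0.007]
ft_force: [-0.4, 0.5, -0.2]
grip_width: 0.003
grip_force: 0.0
[ 0.57318561 -0.13342049  0.10087595] [[ 1.0e+00  6.0e-04 -1.3e-03]
 [ 6.0e-04 -1.0e+00  5.0e-04]
 [-1.3e-03 -5.0e-04 -1.0e+00]] -0.0006455267855386246 [ 0.6252727  -1.03213668 -0.06500653] [387.51349515 203.54096412]
```

View pics/s2.png

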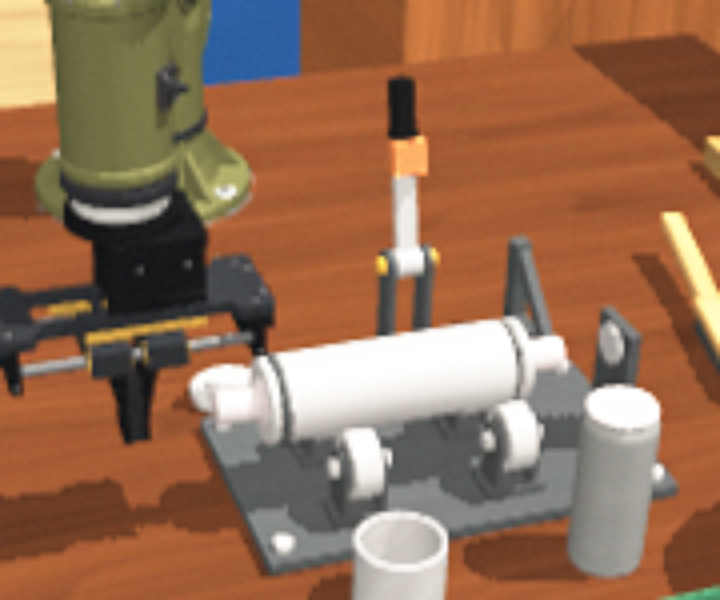

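The closed fingers hang just left of the roller's push end at (235,400), level with the shaft. I'll approach it slowly.

```bash
python3 -m jog '[[[0,-6,0,0,0,0,0],[0,-14,0,0,0,0,0],[2,-22,0,0,0,0,0],[2,-28,0,0,0,0,0],[2,-32,0,0,0,0,0],[2,-35,0,0,0,0,0],[2,-38,0,0,0,0,0],[2,-41,0,0,0,0,0],[2,-44,0,0,0,0,0],[2,-47,0,0,0,0,0]]]'
```

```text
time: 3.2
position: [0.5755, -0.0863, 0.1012]
tool_rot: [3.142, 0.001, -0.0]
ft_force: [-0.5, -0.3, -0.3]
grip_width: 0.006
grip_force: 0.0
```

```bash
python3 -m jog '[[[0,-3,0,0,0,0,0],[0,-6,0,0,0,0,0],[0,-9,0,0,0,0,0],[0,-12,0,0,0,0,0],[0,-15,0,0,0,0,0]]]'
```

```text
time: 3.7
position: [0.5754, -0.0762, 0.1013]
tool_rot: [3.136, -0.004, 0.0]
ft_force: [-0.0, -9.0, 0.0]
grip_width: 0.005
grip_force: 4.0
```

```bash
python3 -m jog '[[[0,-3,0,0,0,0,0],[0,-6,0,0,0,0,0],[0,-9,0,0,0,0,0],[0,-12,0,0,0,0,0],[0,-15,0,0,0,0,0],[0,-18,0,0,0,0,0],[0,-21,0,0,0,0,0]]]'
python3 - <<'E'
from h import *
im,W,c=cam('top')
for u in list(range(244,262,1))+list(range(352,372)):
    col=W[198:208,u]; z=np.nanmedian(col[:,2]);print(u,np.nanmedian(col,0).round(4))
cv2.imwrite('pics/t3.png',cv2.resize(im[170:290,230:380,::-1],None,fx=5,fy=5))
E
```

```text
time: 4.4
position: [0.5754, -0.0554, 0.1013]
tool_rot: [3.136, -0.004, -0.0]
ft_force: [-0.3, -9.0, 0.6]
grip_width: 0.005
grip_force: 4.3
244 [0.5741 0.2452 0.1133]
245 [0.5738 0.2427 0.1137]
246 [0.5736 0.2402 0.1131]
247 [0.5735 0.2377 0.1129]
248 [0.574  0.2357 0.1082]
249 [0.5749 0.2333 0.1065]
250 [0.5776 0.2334 0.0929]
251 [0.5856 0.2375 0.0563]
252 [0.588  0.2376 0.0422]
253 [0.5914 0.2378 0.0256]
254 [0.5748 0.2206 0.1031]
255 [0.5741 0.2179 0.1039]
256 [0.5746 0.2155 0.1022]
257 [0.5745 0.2121 0.1066]
258 [0.5744 0.2096 0.1055]
259 [0.5748 0.2071 0.1045]
260 [0.5754 0.2047 0.1025]
261 [0.575  0.2019 0.1047]
352 [ 0.4907 -0.0223  0.5056]
353 [ 0.4892 -0.0237  0.5118]
354 [ 0.4885 -0.0253  0.5156]
355 [ 0.4884 -0.0268  0.5185]
356 [ 0.4871 -0.0283  0.5223]
357 [ 0.4864 -0.0298  0.5253]
358 [ 0.4861 -0.0314  0.5273]
359 [ 0.4858 -0.033   0.5286]
360 [ 0.4854 -0.0345  0.5306]
361 [ 0.4849 -0.036   0.5332]
362 [ 0.4846 -0.0376  0.534 ]
363 [ 0.4841 -0.0391  0.536 ]
364 [ 0.4839 -0.0407  0.537 ]
365 [ 0.4835 -0.0422  0.5396]
366 [ 0.4838 -0.0439  0.5389]
367 [ 0.4834 -0.0454  0.5404]
368 [ 0.482  -0.0469  0.5417]
369 [ 0.4833 -0.0486  0.5413]
370 [ 0.4824 -0.05    0.5443]
371 [ 0.4829 -0.0518  0.5428]
```

View pics/t3.png

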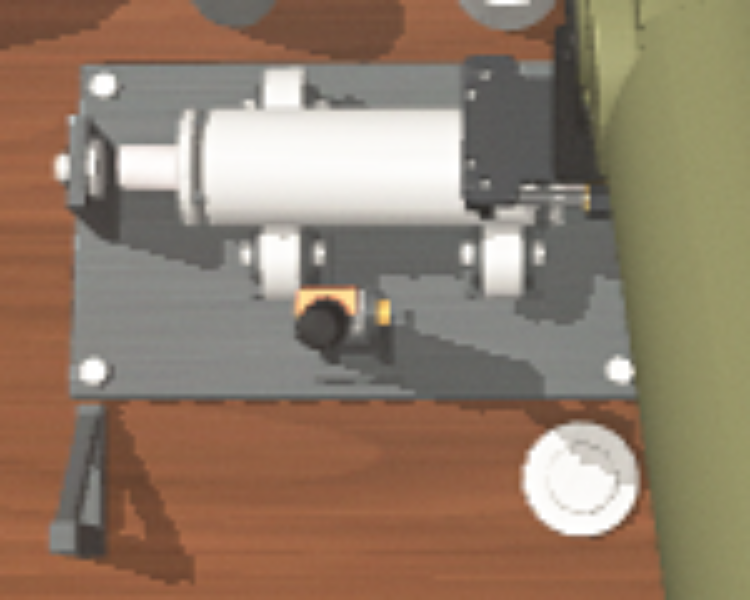

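The shaft end at (118,165) is now about 12 mm short of the pad at (103,165).

```bash
python3 -m jog '[[[0,-2,0,0,0,0,0],[0,-4,0,0,0,0,0],[0,-6,0,0,0,0,0],[0,-8,0,0,0,0,0],[0,-9,0,0,0,0,0],[0,-10,0,0,0,0,0]]]'
```

```text
time: 5.05
position: [0.5754, -0.0456, 0.1013]
tool_rot: [3.135, -0.004, -0.0]
ft_force: [-1.0, -9.3, 0.8]
grip_width: 0.003
grip_force: 4.5
```

```bash
python3 -m jog '[[[0,-1,0,0,0,0,0],[0,-2,0,0,0,0,0]]]'
```

```text
time: 5.25
position: [0.5754, -0.0439, 0.1013]
tool_rot: [3.135, -0.005, -0.0]
ft_force: [-0.6, -11.1, 0.6]
grip_width: 0.004
grip_force: 5.5
```

```bash
python3 -m jog '[[[0,-1,0,0,0,0,0],[0,-2,0,0,0,0,0]]]'
```

```text
time: 5.45
position: [0.5754, -0.0438, 0.1013]
tool_rot: [3.133, -0.006, -0.001]
ft_force: [-0.3, -12.2, 1.1]
grip_width: 0.002
grip_force: 6.8
```

```bash
python3 -m jog '[[[0,-1,0,0,0,0,0],[0,-2,0,0,0,0,0],[0,-2,0,0,0,0,0],[0,-2,0,0,0,0,0]]]'
python3 - <<'E'
from h import *
im,W,c=cam('top')
for u in range(244,262,1):
    col=W[198:208,u]; print(u,np.nanmedian(col,0).round(4)[1:])
E
```

```text
time: 5.85
position: [0.5754, -0.0438, 0.1014]
tool_rot: [3.131, -0.009, -0.001]
ft_force: [-0.2, -15.3, 1.3]
grip_width: 0.007
grip_force: 7.6
244 [0.2453 0.1125]
245 [0.2429 0.1121]
246 [0.2398 0.1137]
247 [0.2377 0.1116]
248 [0.2357 0.1091]
249 [0.2335 0.1064]
250 [0.2311 0.1047]
251 [0.2286 0.1037]
252 [0.2256 0.1051]
253 [0.2232 0.1037]
254 [0.2204 0.1053]
255 [0.2179 0.1045]
256 [0.2152 0.1052]
257 [0.2126 0.104 ]
258 [0.2099 0.1038]
259 [0.2071 0.1049]
260 [0.2048 0.1038]
261 [0.1987 0.1244]
```

The shaft is against the pad: there is no gap in the depth profile, and the TCP stalled while the force rose. I'll back off and rise.

```bash
python3 -m jog '[[[0,5,0,0,0,0,0],[0,12,0,0,0,0,0],[0,30,0,0,0,0,0],[0,50,0,0,0,0,0],[0,60,-15,0,0,0,0],[0,60,-50,0,0,0,0],[0,60,-90,0,0,0,0],[0,60,-130,0,0,0,0],[0,60,-154,0,0,0,0],[0,60,-154,0,0,0,0]]]'
```

```text
time: 6.9
position: [0.5781, -0.0932, 0.2611]
tool_rot: [3.14, 0.003, 0.014]
ft_force: [0.2, 0.6, 0.8]
grip_width: 0.004
grip_force: 0.0
```

```bash
python3 -m jog '[[[-20,-14,0,0,0,0,0],[-50,-36,2,0,0,0,0],[-80,-58,4,0,0,0,0],[-110,-80,4,0,0,0,0],[-135,-98,4,0,0,0,0],[-147,-125,4,0,0,0,0],[-153,-150,4,0,0,0,0],[-153,-175,4,0,0,0,0],[-153,-190,4,0,0,0,0],[-153,-190,4,0,0,0,0]]]'
python3 - <<'E'
from h import *
im,W,c=cam('scene'); cv2.imwrite('pics/s4.png',cv2.resize(im[90:230,250:420,::-1],None,fx=4,fy=4))
p,R,s=tool(); print(p,R.round(3),s['ft_force'])
E
```

```text
time: 7.9
position: [0.4216, 0.0984, 0.2512]
tool_rot: [-3.141, -0.01, 0.0]
ft_force: [0.8, -0.4, -0.6]
grip_width: 0.004
grip_force: 0.0
[0.42185373 0.09645967 0.25108955] [[ 1.     0.004 -0.   ]
 [ 0.004 -1.    -0.   ]
 [-0.     0.    -1.   ]] [-0.29020221  0.27284481 -0.80487476]
```

View pics/s4.png

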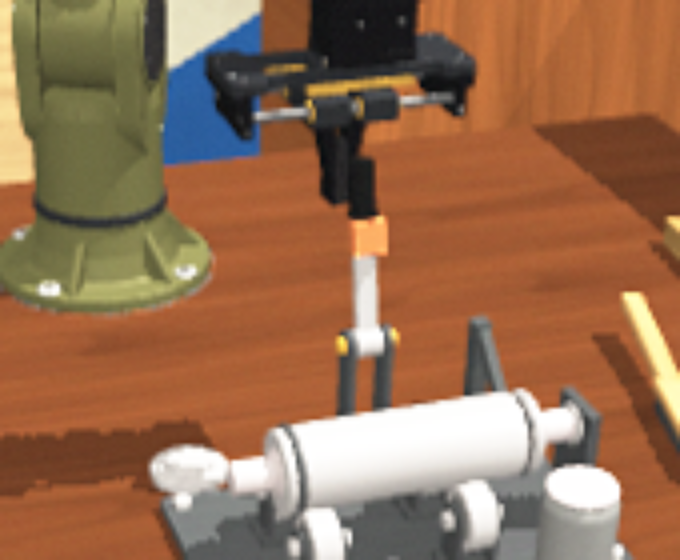

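The fingers stand behind the grip, at (335,185) against the grip's (362,190). The roller touches the stop. Now I'll push +x.

```bash
python3 -m jog '[[[5,0,0,0,0,0,0],[10,0,0,0,0,0,0],[15,0,0,0,0,0,0],[19,0,0,0,0,0,0],[23,0,0,0,0,0,0],[27,0,0,0,0,0,0],[31,0,0,0,0,0,0],[35,0,0,0,0,0,0],[39,0,0,0,0,0,0],[43,0,0,0,0,0,0]]]'
```

```text
time: 8.95
position: [0.4657, 0.0956, 0.2512]
tool_rot: [3.142, 0.001, 0.0]
ft_force: [-0.1, -0.3, 0.0]
grip_width: 0.003
grip_force: 0.4
```

```bash
python3 -m jog '[[[5,0,0,0,0,0,0],[10,0,0,0,0,0,0],[15,0,0,0,0,0,0],[20,0,0,0,0,0,0],[25,0,0,0,0,0,0],[30,0,0,0,0,0,0],[35,0,0,0,0,0,0],[40,0,0,0,0,0,0],[45,0,0,0,0,0,0]]]'
```

```text
time: 9.85
position: [0.5109, 0.0955, 0.2512]
tool_rot: [3.142, 0.001, 0.0]
ft_force: [-0.2, -0.4, 0.5]
grip_width: 0.006
grip_force: 0.2
```

```bash
python3 -m jog '[[[5,0,0,0,0,0,0],[10,0,0,0,0,0,0],[15,0,0,0,0,0,0],[20,0,0,0,0,0,0],[25,0,3,0,0,0,0],[25,0,3,0,0,0,0]]]'
python3 - <<'E'
from h import *
im,W,c=cam('scene'); cv2.imwrite('pics/s5.png',cv2.resize(im[90:230,250:420,::-1],None,fx=4,fy=4))
E
```

```text
time: 10.45
position: [0.5358, 0.0954, 0.2477]
tool_rot: [-3.141, -0.001, 0.001]
ft_force: [0.1, -0.3, 0.5]
grip_width: 0.002
grip_force: 0.0
```

View pics/s5.png

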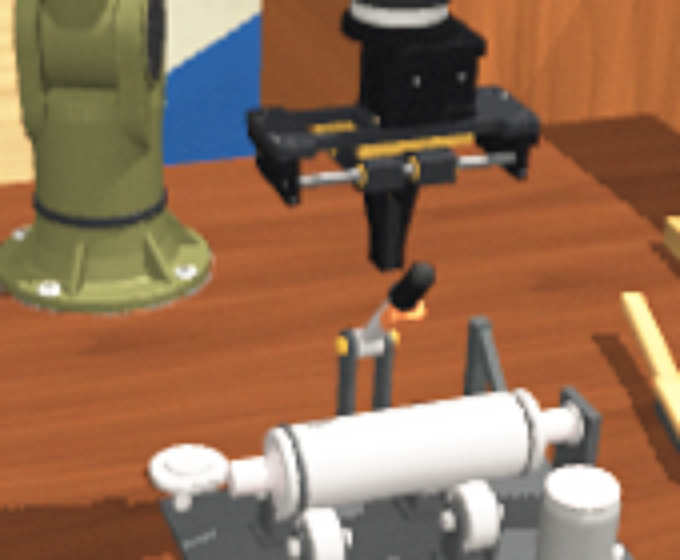

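The arm has left the fingers and is sinking on its own, with the grip at (410,285). Meanwhile I'll move high, over the joint.

```bash
python3 -m jog '[[[0,0,0,0,0,0,0],[0,0,0,0,0,0,0],[5,-12,0,0,0,0,0],[14,-35,0,0,0,0,0],[24,-58,0,0,0,0,0],[34,-80,0,0,0,0,0],[39,-92,0,0,0,0,0],[39,-92,0,0,0,0,0],[39,-92,0,0,0,0,0],[39,-92,0,0,0,0,0]]]'; python3 -m jog '[[[0,0,0,0,0,0,0],[0,0,0,0,0,0,0],[0,0,0,0,0,0,0],[0,0,0,0,0,0,0],[0,0,0,0,0,0,0],[0,0,0,0,0,0,0],[0,0,0,0,0,0,0],[0,0,0,0,0,0,0],[0,0,0,0,0,0,0],[0,0,0,0,0,0,0]]]'
python3 - <<'E'
from h import *
im,W,c=cam('scene'); cv2.imwrite('pics/s6.png',cv2.resize(im[100:240,260:430,::-1],None,fx=4,fy=4))
p,R,s=tool(); print(p, R.round(3)); print('joint top px in crop',(proj(c,[.5755,.188,.1276])-[260,100])*4, 'tip',(proj(c,p-[0,0,.019])-[260,100])*4)
E
```

```text
time: 11.5
position: [0.5743, 0.186, 0.2482]
tool_rot: [3.14, -0.002, -0.0]
ft_force: [-0.5, 0.1, -0.4]
grip_width: 0.007
grip_force: 0.0
time: 12.5
position: [0.5743, 0.1876, 0.2482]
tool_rot: [3.141, 0.001, 0.0]
ft_force: [-0.2, 0.1, 0.2]
grip_width: 0.008
grip_force: 0.0
[0.57429383 0.18765495 0.24822006] [[ 1.     0.001 -0.   ]
 [ 0.001 -1.    -0.   ]
 [-0.     0.    -1.   ]]
joint top px in crop [471.39931352 355.58536304] tip [482.91748679 231.41463703]
```

View pics/s6.png

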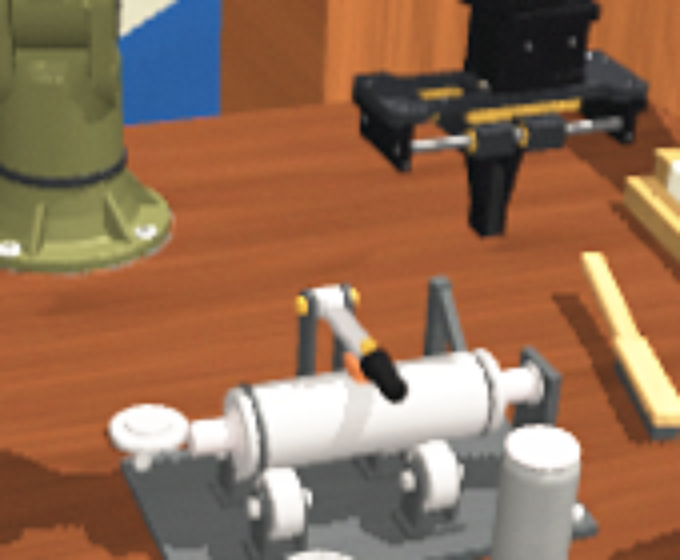

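The arm has come down, with the grip at (385,375) and the shoe on the tube. The tip at (485,232) hangs over the joint ring at (485,355). I'll check the arm angle before descending.

```bash
python3 -m jog '[[[0,0,0,0,0,0,0],[0,0,0,0,0,0,0],[0,0,0,0,0,0,0],[0,0,0,0,0,0,0],[0,0,0,0,0,0,0],[0,0,0,0,0,0,0],[0,0,0,0,0,0,0],[0,0,0,0,0,0,0],[0,0,0,0,0,0,0],[0,0,0,0,0,0,0]]]'
python3 - <<'E'
from h import *
im,W,c=cam('scene')
d=(im.max(2)<60)&(np.abs(W[...,1]-.0985)<.014)&(W[...,0]>.56)&(W[...,0]<.66)&(W[...,2]>.12)
P=W[d]; print(len(P),P.min(0),P.max(0),np.median(P,0))
# groove: dark pixels on tube top
d=(im.max(2)<130)&(np.abs(W[...,0]-.576)<.03)&(W[...,2]>.105)&(W[...,2]<.135)&(W[...,1]>.16)&(W[...,1]<.205)
print(d.sum(),np.median(W[d],0),W[d][:,1].std())
for z in(.1436,.155): print(proj(c,[.611,.0985,z]))
E
```

```text
time: 13.55
position: [0.5743, 0.1876, 0.2482]
tool_rot: [3.142, 0.001, -0.0]
ft_force: [-0.2, -0.1, -0.0]
grip_width: 0.009
grip_force: 0.0
226 [0.56068883 0.08933843 0.13718617] [0.63546248 0.11232539 0.34565997] [0.60220273 0.10020152 0.31494302]
5 [0.59564065 0.19188992 0.1185529 ] 0.008868110725778273
[354.89298832 194.48277339]
[355.1309224  191.00859739]
```

The grip's pixel matches the level prediction, so I'll descend.

```bash
python3 -m jog '[[[0,0,15,0,0,0,0],[1,0,35,0,0,0,0],[1,0,55,0,0,0,0],[1,0,70,0,0,0,0],[1,0,80,0,0,0,0],[1,0,86,0,0,0,0],[1,0,89,0,0,0,0],[1,0,89,0,0,0,0],[1,0,89,0,0,0,0],[1,0,89,0,0,0,0]]]'
python3 - <<'E'
from h import *
im,W,c=cam('scene'); cv2.imwrite('pics/s7.png',cv2.resize(im[120:240,270:420,::-1],None,fx=5,fy=5))
p,R,s=tool(); print(p,s['ft_force'])
E
```

```text
time: 14.6
position: [0.5757, 0.1878, 0.1599]
tool_rot: [-3.141, -0.001, -0.002]
ft_force: [0.7, -0.5, -1.7]
grip_width: 0.005
grip_force: 0.0
[0.57566466 0.18778504 0.15985085] [-0.00092016  0.27577209  0.65564406]
```

View pics/s7.png

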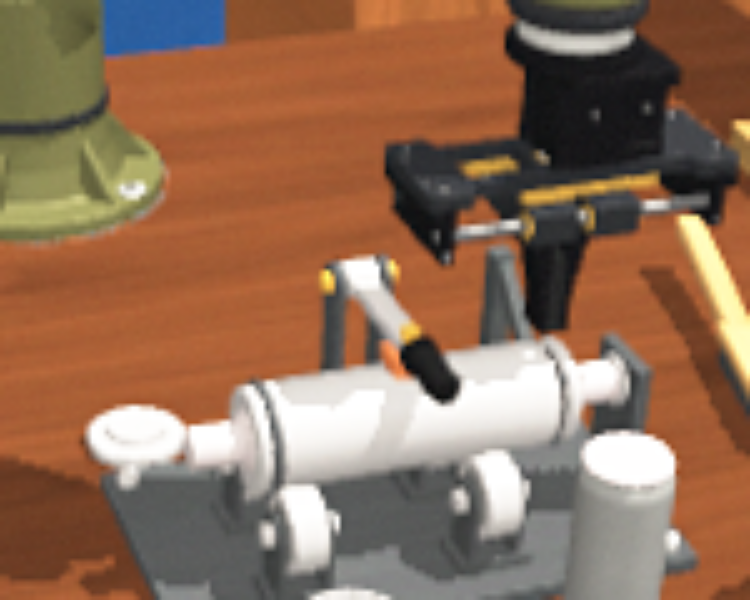

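The fingertips at (545,328) hover about a centimetre above the groove ring, whose top is near (548,345). I'll dwell 2.5 s more, then rise.

```bash
for i in 1 2; do python3 -m jog '[[[0,0,0,0,0,0,0],[0,0,0,0,0,0,0],[0,0,0,0,0,0,0],[0,0,0,0,0,0,0],[0,0,0,0,0,0,0],[0,0,0,0,0,0,0],[0,0,0,0,0,0,0],[0,0,0,0,0,0,0],[0,0,0,0,0,0,0],[0,0,0,0,0,0,0]]]' | head -2; done
python3 -m jog '[[[0,0,0,0,0,0,0],[0,0,0,0,0,0,0],[0,0,0,0,0,0,0],[0,0,0,0,0,0,0],[0,0,-5,0,0,0,0],[0,0,-20,0,0,0,0],[0,0,-45,0,0,0,0],[0,0,-75,0,0,0,0],[0,0,-100,0,0,0,0],[0,0,-115,0,0,0,0]]]'
python3 -m jog '[[[0,0,0,0,0,0,0],[0,0,0,0,0,0,0],[0,0,0,0,0,0,0]]]'
python3 -c "
from h import *
im,W,c=cam('scene'); cv2.imwrite('pics/s8.png',cv2.resize(im[120:240,270:420,::-1],None,fx=5,fy=5))"
```

```text
time: 15.65
position: [0.5753, 0.1877, 0.1592]
time: 16.65
position: [0.5753, 0.1876, 0.1592]
time: 17.65
position: [0.5761, 0.1883, 0.2779]
tool_rot: [-3.141, -0.002, -0.007]
ft_force: [0.5, -0.2, -0.7]
grip_width: 0.004
grip_force: 0.0
time: 17.95
position: [0.5746, 0.1872, 0.2727]
tool_rot: [3.141, 0.001, -0.004]
ft_force: [0.2, 1.0, -1.1]
grip_width: 0.007
grip_force: 0.0
```

View pics/s8.png

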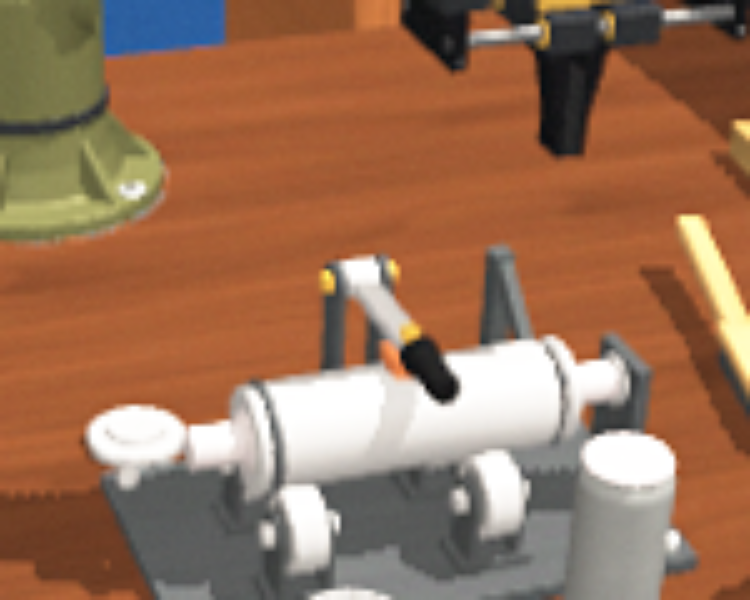

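The roller is at the stop at (630,380), the shoe lies on the tube at (395,360), and the tool is well clear. I'll hand the job in.

```bash
python3 -c "
from bench import ctrl; print(ctrl.close_job())"
```

```text
the job is handed in; nothing more can be done
None
```

I handed the job in at about 18 s: the roller is against the stop, the earth shoe lies on the tube, and the fingertips dwelt for over 2 s about 1 cm above the open joint before backing away. The bench gave no verdict, so these results rest on my own pictures and readings.

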